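# Fit the press pad into its sprung bracket

## Task

Take the red-faced press pad from the wooden tray and slide its two ears down into the slots of the blue pad bracket, through the spring clips, until the pad sits flat and fully home on its seat, then let go. The slotted carriage can stand anywhere along its guide, so feel for the slots and never force the pad hard against the bracket. Leave the cork-faced pad and everything else on the bench where it is.

Things in the scene. Friction and masses are not known exactly. Their poses are not given: they have to be found in the camera images.
- red_pad: Pad to fit, 0.2-0.3 kg. Steel plate 56 (x) by 84 (y) by 6 mm, lying flat; an ear 20 mm wide (x), 6 thick, sticks out 18 mm from the middle of each y end: 120 mm over the ears. On it, centred, a hard red block 36 (x) by 60 (y) by 24 mm high: grip its x faces. Origin: centre of the underside, z up. Same when turned half round.
- bracket: Fixed blue base plate 150 (x) by 170 (y) by 12 mm. Origin: centre of its underside. On it an aluminium slotted carriage slides along x with about 15 N of drag; it starts anywhere up to 22 mm either way from the middle (centred in y). This shift is NOT in any measured pose: find it by feel or eye.
- seat (a point): Seat level: 30 mm straight above the bracket's origin, bracket's axes; fixed to the base, does not follow the carriage. The carriage's seat is flat, 66 mm long in x, open to both x sides. Fitted pad: underside at this height, its x along the bracket's x (either way round), shifted in x with the carriage.
- cheek_top (a point): 58 mm above the bracket's origin, fixed to the base: level of the flat tops of the carriage's two cheeks (66 mm long in x, 46 to 70 mm from the middle in y). In each cheek's middle an upright slot, open above and to the inside, 23 mm wide in x, back wall 62 mm from the middle in y, floor level with the seat. Its mouth has 45 degree lead-ins 2.5 mm wide at both sides and back.
- clip_top (a point): 45 mm above the bracket's origin, fixed to the base: the pad's underside meets the clips about here. Each slot has two brass spring clips, one per side, which the ear pushes apart, rising to 15-25 N for all four, then about 10 N of rub until the noses snap over the ears in the last 1 mm. The pad's weight does not overcome them. Home, they hold it down.
- cushion (a joint): How far (m, down) the carriage has sunk into the stiff overload cushions under it. 0 in normal work: it starts to sink, springing back, only when pushed down with more than 30 N, and 2 mm (about 40 N) means the pad was forced too hard.
- tray: Fixed shallow wooden tray, 240 (x) by 180 (y) by 14 mm, walls and floor 5 mm thick, holding both pads. Origin: centre of its underside.
- cork_pad: Spare pad of the same sizes with a brown cork block and ears 32 mm wide that do not fit the slots; lies in the tray beside the red one, on either side. Leave it. Origin: centre of its underside.
- hammer: Loose hammer lying on the bench, about 0.26 m long. Bystander. Origin in the handle's line.
- tack_jar: Loose amber glass jar, 64 mm across, 75 mm high. Bystander. Origin: centre of its underside.
- polish_tin: Loose red tin with a pale top, 80 mm across, 30 mm high. Bystander. Origin: centre of its underside.
- mug: Loose blue mug, 80 mm across, 95 mm high. Bystander. Origin: centre of its underside.
- brush: Loose brush, about 0.2 m long, lying on the bench. Bystander. Origin in the handle's line.
- shoe_last: Loose wooden shoe last, about 220 mm long, 95 mm high. Bystander. Origin: underside, mid-length.
- heel_block: Loose dark wooden heel block, 62 by 58 by 36 mm. Bystander. Origin: centre of its underside.

How it is judged:
On the way, in this order (a step that is already met when the one before it is completed fails the run):
1. the red pad is lifted clear of the tray (height (world z) of red_pad above 0.06 m), for 0.1 s.
2. both ears are in the slots (z of red_pad in the frame of bracket below 0.05 m and angle between red_pad's own z axis and vertical below 0.1 rad and angle between the x axis of red_pad and the x axis of bracket, either way round below 0.1 rad and x of red_pad in the frame of bracket between -0.027 and 0.027 m and y of red_pad in the frame of bracket between -0.006 and 0.006 m), for 0.1 s.
At the end, for the whole second after the job is handed in: The red pad lies flat on the carriage's seat, both ears home in the slots below the clips (underside 27 to 31.5 mm above the bracket's origin, tilt under 0.03 rad, x axes within 0.08 rad, within 27 mm in x and 6 mm in y of the bracket's origin), released and at rest (z of red_pad in the frame of bracket between 0.027 and 0.0315 m and angle between red_pad's own z axis and vertical below 0.03 rad and angle between the x axis of red_pad and the x axis of bracket, either way round below 0.08 rad and x of red_pad in the frame of bracket between -0.027 and 0.027 m and y of red_pad in the frame of bracket between -0.006 and 0.006 m and linear speed of red_pad below 0.02 m/s and contact force between red_pad and the fingers below 0.1 N); the robot touches nothing.
It fails at once if the pad is forced: the carriage is pushed 2 mm down into its cushions (about 40 N) (value of joint cushion above 0.002 m).
It fails at once if another thing on the bench is moved more than 25 mm (distance of any of hammer, tack_jar, polish_tin, mug, brush, shoe_last, heel_block, cork_pad from where it was at the start of the episode above 0.025 m).
It also fails if it takes over 72 s, if anything falls off the work surface, if the arm or the gripper's body presses on something with over 40 N, if the wrist force passes 120 N, or if a joint passes its speed limit or range.

## Robot

A 7-joint arm with a two-finger parallel gripper is mounted at the origin on the work surface. World frame = base frame: x ahead of the robot, y to its left, z up, the work surface at z = 0. Lengths are in m, angles in rad, forces in N, time in s.
With the tool pointing down it reaches from about 0.4 to 0.85 m from the base axis. Payload 6.9 kg.
Tool frame: the origin (TCP) lies at the very end of the fingers, on their centre line; the grasp point (between the pads) lies 19 mm behind it (arm.pinch_z is the z of the grasp point in the tool frame, in m); z points along the fingers, y is the line along which they close (so a half turn about z gives the same grasp; the last joint's range is limited). The gripper opens to 85 mm and grips with 20 to 120 N. Pads are 22 mm wide; open, the fingers measure 114 mm over their backs; the gripper's body (76 mm by 85 mm) begins 54 mm behind the grasp point. The pads swing forward as they close: fully open they stand 13 mm farther back than shut.
Start: joints at [1.409, 0.507, -0.238, 1.5, 0.126, 1.149, -0.155], TCP at [0.165, -0.603, 0.231] pointing down, gripper open.
Joint ranges: [-3.08, 3.08], [-0.24, 2.05], [-1.43, 1.35], [0, 2.5], [-1.52, 4.66], [0.17, 1.96], [-2.89, 2.89]. Speed limits (rad/s): [2.39, 2.39, 3.14, 3.14, 3.14, 3.14, 3.14].

## Interface

Orientations are given as a rotation vector (axis times angle).
In Python, from cell import arm gives the robot as it stands.
- The arm moves only by the shell command python3 inch.py FILE [FORCE], which reads ROWS from the file FILE. ROWS is a JSON list that holds a single list of rows (three levels of brackets), with 1 to 5 rows, each of 7 numbers: a rotation vector rx, ry, rz in units of 0.1 rad, then dx, dy, dz in shares of the most that a row can go, 1 being 50 mm, then the finger opening in m; each row shifts and turns the commanded pose from where the row before left it, along the tool's axes as they then stand; what a row does not reach is not made up. A row lasts 1/10 s, in which the tool goes at most 0.05 m and 0.15 rad, less where a joint would pass 70% of its speed; a pose out of reach is approached as far as the arm can. The fingers move at their own pace and stop on an object; FORCE is the grip in N (left out, the last holds). Time passes only in rows, so rows that do not move let the fingers close. It prints the time, the measured TCP pose, the force, the opening and the grip force at its end. Input that does not fit is refused with a message, and nothing moves.
- arm.read_state(): the state, without advancing time (a new reading comes with each control period).
- arm.get_image(name): name is "scene" or "top" or "wrist"; returns the picture (384x512x3 uint8, blue, green, red); there is no depth.
- arm.calibration(name): a dict with "fx", "fy", "cx", "cy" (pixels), "R" (3x3) and "t" (3): a world point X has camera coordinates R X + t. Camera axes: x right, y down, z forward; pixel columns grow to the right and rows downward; lengths in m; the calibration is good to about 2 mm. A picture is of the moment at which its call begins: read the wrist's pose just before it. calibration takes no time and is no camera call; for the wrist camera it gives the pose at the moment of the call.
- arm.sign_off(): hands the job in; it is judged then, once.
The state is a dict: "time_s": time; "joint_positions": joint angles; "dq": joint speeds; "joint_efforts": joint torques, N m; "ee_pos": TCP position; "tool_rot": TCP orientation; "ft_force": force on the tool from outside, world axes, zero at the start; "moment": the same for the moment, N m; "grip_width": finger opening in m; "gripper_force": force on a finger pad.
Only numpy, scipy, OpenCV 4.12 (cv2) and the standard library are available. Lean on these libraries where they do the work, as an engineer would, in place of code of your own. Each camera call takes 0.05 s, during which the arm holds its last target. There are 200 camera calls.

## Working session

There is one attempt and no reset: what is moved stays moved. The work goes in short steps, Python scripts to look and compute and a shell command to move; the robot and the scene stay as the last step left them, time stands still between calls to the robot, and variables do not carry over. Pictures are saved under pics/ and viewed, at most 10 in all, crops included, and the job is handed in when it is done.

```bash
ls; mkdir -p pics; python3 - <<'E'
from cell import arm
import cv2,numpy as np
s=arm.read_state();print(s)
for n in("scene","top"):
    im=arm.get_image(n);cv2.imwrite(f"pics/{n}0.png",im);c=arm.calibration(n);print(n,c)
E
```

```text
cell.py
inch.py
pics
{'time_s': 0.0, 'joint_positions': array([ 1.4084977 ,  0.50833168, -0.23751248,  1.50113644,  0.12567652,
        1.14889188, -0.15478524]), 'dq': array([-0.00014492,  0.00063207, -0.00106609, -0.000184  ,  0.00020165,
       -0.00039165,  0.00223228]), 'joint_efforts': array([-1.11111628e-04, -6.20601654e+01, -2.18702361e+00, -2.49658638e+01,
        1.26720956e-02,  1.21138984e-02, -2.72542871e-05]), 'ee_pos': array([ 0.16517333, -0.60225733,  0.23043181]), 'tool_rot': array([-3.11172190e+00, -4.19184661e-01,  4.01796872e-04]), 'ft_force': array([-0.92184771,  0.19698629,  1.08409833]), 'moment': array([-0.02406586, -0.02370662, -0.01018199]), 'gripper_force': 0.0, 'grip_width': 0.08572230849831497}
scene {'fx': 448.83222005299154, 'fy': 448.83222005299154, 'cx': 249.60940108344644, 'cy': 191.10341670089926, 'R': array([[-0.61778542,  0.78606991,  0.02086315],
       [ 0.53072877,  0.43639225, -0.72655955],
       [-0.58023111, -0.43778522, -0.68678669]]), 't': array([ 0.37126743, -0.25036169,  1.65001344])}
top {'fx': 374.8933107034638, 'fy': 374.8933107034638, 'cx': 260.06183654838924, 'cy': 190.56193795607462, 'R': array([[ 0.02017003, -0.9996735 ,  0.01568613],
       [-0.99738018, -0.02120895, -0.06915897],
       [ 0.06946907, -0.01425009, -0.99748232]]), 't': array([-0.01886049,  0.5948004 ,  1.09931643])}
```
View pics/top0.png

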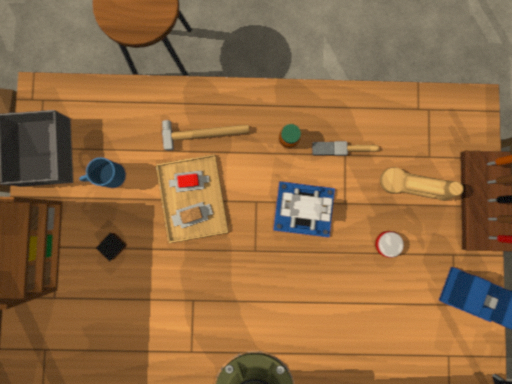

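View pics/scene0.png

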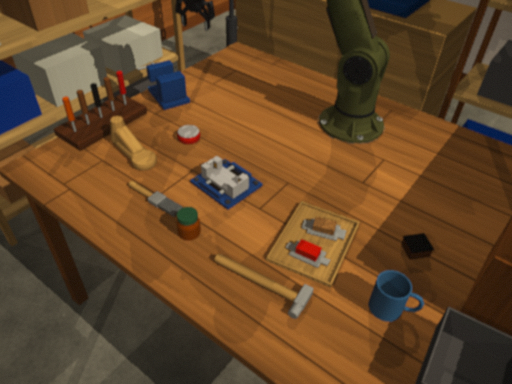

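The top view shows the red pad at about (187,181), the cork pad at (193,214) and the bracket at (305,208). The scene view shows the red block at (308,250) and the bracket at (226,180). I'll measure them coarsely from both views.

```bash
cat > h.py <<'E'
from cell import arm
import cv2,numpy as np
from scipy.spatial.transform import Rotation as Ro
def ray(c,u,v):
    R,t=np.array(c["R"]),np.array(c["t"])
    d=R.T@np.array([(u-c["cx"])/c["fx"],(v-c["cy"])/c["fy"],1]);return -R.T@t,d/np.linalg.norm(d)
def plane(c,uv,z):
    o,d=ray(c,*uv);return o+d*(z-o[2])/d[2]
def proj(c,X):
    p=np.array(c["R"])@X+c["t"];return np.array([c["fx"]*p[0]/p[2]+c["cx"],c["fy"]*p[1]/p[2]+c["cy"]])
def tri(obs):
    A=np.zeros((3,3));b=np.zeros(3);P=[]
    for c,uv in obs:
        o,d=ray(c,*uv);M=np.eye(3)-np.outer(d,d);A+=M;b+=M@o;P.append((o,M))
    X=np.linalg.solve(A,b);return X,max(np.linalg.norm(M@(X-o)) for o,M in P)
def biggest(m):
    cs,_=cv2.findContours(m.astype(np.uint8),cv2.RETR_EXTERNAL,cv2.CHAIN_APPROX_NONE)
    return max(cs,key=cv2.contourArea)
def cen(k):
    m=cv2.moments(k);return np.array([m["m10"],m["m01"]])/m["m00"]
def totool(target):
    s=arm.read_state();return Ro.from_rotvec(s["tool_rot"]).inv().apply(np.array(target)-s["ee_pos"])
E
python3 - <<'E'
from h import *
ob={}
for n,(x0,y0,x1,y1),(bx0,by0,bx1,by1) in(("top",(165,165,215,195),(265,170,345,245)),("scene",(280,230,330,275),(180,150,270,210))):
    im=cv2.imread(f"pics/{n}0.png");hsv=cv2.cvtColor(im,cv2.COLOR_BGR2HSV);c=arm.calibration(n)
    h,s,v=cv2.split(hsv)
    m=np.zeros(h.shape,bool);m[y0:y1,x0:x1]=1
    r=m&((h<6)|(h>172))&(s>170);k=biggest(r);print(n,"red",cen(k),cv2.minAreaRect(k),plane(c,cen(k),.035))
    m[:]=0;m[by0:by1,bx0:bx1]=1
    b=m&(h>95)&(h<130)&(s>120);k2=biggest(b);hull=cv2.convexHull(k2);print(n,"blue",cen(hull),cv2.minAreaRect(hull),plane(c,cen(hull),.012))
    ob[n]=(c,cen(k)),(c,cen(hull))
for i in(0,1):print(tri([ob["top"][i],ob["scene"][i]]))
s=arm.read_state();print(Ro.from_rotvec(s["tool_rot"]).as_matrix().round(3),proj(arm.calibration("top"),s["ee_pos"]))
c=arm.calibration("wrist");R=np.array(c["R"]);Rt=Ro.from_rotvec(s["tool_rot"]).as_matrix()
print("cam in tool",Rt.T@(-R.T@c["t"]-s["ee_pos"]),(R@Rt).round(3),c["fx"])
E
```

```text
top red [187.65494137 180.27470687] ((187.5499725341797, 180.34999084472656), (11.596551895141602, 19.940410614013672), 81.8698959350586) [0.61990948 0.20758515 0.035     ]
top blue [303.7574117  208.95269399] ((303.8923034667969, 208.86154174804688), (54.82334899902344, 47.87740707397461), 7.125016689300537) [ 0.54305519 -0.13912777  0.012     ]
scene red [307.79244219 249.56232375] ((307.5458984375, 249.3950958251953), (23.877347946166992, 14.257697105407715), 23.629377365112305) [0.62986017 0.2141896  0.035     ]
scene blue [227.1040733  183.83886067] ((226.39739990234375, 181.9580841064453), (57.7923583984375, 40.427772521972656), 36.25383758544922) [ 0.55097526 -0.12749977  0.012     ]
(array([0.62094206, 0.20983187, 0.02314426]), np.float64(0.00013583089112696297))
(array([ 5.41911892e-01, -1.38662260e-01, -4.01274405e-04]), np.float64(0.0025219367498749133))
[[ 0.964  0.265 -0.   ]
 [ 0.265 -0.964  0.002]
 [-0.    -0.002 -1.   ]] [508.8270227  370.48867183]
cam in tool [ 0.0658735  -0.00061489 -0.14251549] [[ 0.     1.     0.001]
 [-0.965  0.001 -0.263]
 [-0.263 -0.001  0.965]] 332.31566893072454
```

The rows are not in the units I measure in: shifts go in shares of 50 mm and turns go in units of 0.1 rad. I convert before sending: 0.04 m is 0.8, -0.03 m is -0.6.

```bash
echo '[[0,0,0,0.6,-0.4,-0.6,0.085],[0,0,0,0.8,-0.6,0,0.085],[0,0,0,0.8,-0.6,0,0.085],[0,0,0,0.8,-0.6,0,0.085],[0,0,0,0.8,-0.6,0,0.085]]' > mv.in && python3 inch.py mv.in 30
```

```text
refused: ROWS must be a list holding one list of rows, three levels of brackets. Nothing was moved.
```

The error is about the shape of the input: a list holding one list of rows, three levels of brackets. Fixing that and sending the same move.

```bash
echo '[[[0,0,0,0.6,-0.4,-0.6,0.085],[0,0,0,0.8,-0.6,0,0.085],[0,0,0,0.8,-0.6,0,0.085],[0,0,0,0.8,-0.6,0,0.085],[0,0,0,0.8,-0.6,0,0.085]]]' > mv.in && python3 inch.py mv.in 30
echo '[[[0,0,0,0.8,-0.6,0,0.085],[0,0,0,0.8,-0.6,0,0.085],[0,0,0,0.8,-0.6,0,0.085],[0,0,0,0.8,-0.6,0,0.085],[0,0,0,0.8,-0.6,0,0.085]]]' > mv.in && python3 inch.py mv.in
echo '[[[0,0,0,0.8,-0.6,0,0.085],[0,0,0,0.8,-0.6,0,0.085],[0,0,-1.5,0,0,0,0.085],[0,0,-1.5,0,0,0,0.085],[0,0,-1.5,0,0,0,0.085]]]' > mv.in && python3 inch.py mv.in
echo '[[[0,0,-1.5,0,0,0,0.085],[0,0,-1.5,0,0,0,0.085],[0,0,-1.5,0,0,0,0.085],[0,0,-1.5,0,0,0,0.085],[0,0,-1.3,0,0,0,0.085]]]' > mv.in && python3 inch.py mv.in
python3 - <<'E'
from h import *
s=arm.read_state();print(s["joint_positions"].round(2),s["ee_pos"],s["time_s"],Ro.from_rotvec(s["tool_rot"]).as_matrix()[:,1].round(3),totool([.543,-.12,.23]))
E
```

```text
time_s: 0.6
ee_pos: [0.3123, -0.4156, 0.2611]
tool_rot: [-3.113, -0.419, 0.0]
ft_force: [0.9, -0.9, 0.8]
grip_width: 0.0849
gripper_force: 0.0
time_s: 1.1
ee_pos: [0.4654, -0.2182, 0.2612]
tool_rot: [3.113, 0.419, -0.0]
ft_force: [1.3, -1.1, -0.9]
grip_width: 0.0849
gripper_force: 0.0
time_s: 1.6
ee_pos: [0.526, -0.1401, 0.2608]
tool_rot: [-2.937, -1.115, 0.001]
ft_force: [-0.2, -1.0, 0.3]
grip_width: 0.085
gripper_force: 0.0
time_s: 2.1
ee_pos: [0.5257, -0.1409, 0.2609]
tool_rot: [-2.347, -2.087, 0.001]
ft_force: [-0.5, -1.3, -0.3]
grip_width: 0.085
gripper_force: 0.0
[ 0.69  0.41 -0.71  1.66  0.29  1.17 -0.2 ] [ 0.52569594 -0.14091699  0.26092225] 2.1 [ 0.993 -0.117 -0.001] [0.02279156 0.01476932 0.03091194]
```

```bash
python3 - <<'E'
from h import *
import pickle
c=arm.calibration("wrist");im=arm.get_image("wrist");cv2.imwrite("pics/w1.png",im);pickle.dump(c,open("w1.pkl","wb"))
E
```

```text
(no output)
```

View pics/w1.png

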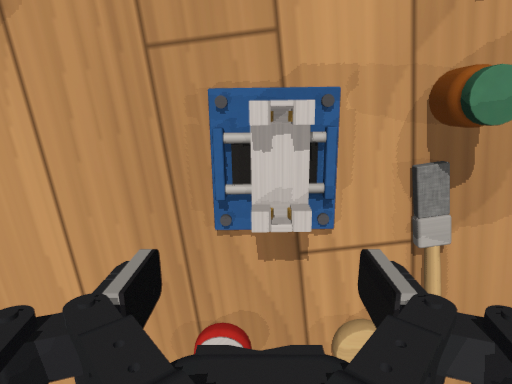

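The wrist view shows the blue plate with corners near (209,88), (340,88), (334,230) and (215,230). The cheeks run from x≈249 to 315 at the top and 250 to 312 at the bottom, and the slots sit near (282,110) and (281,218). I'll take a second view from another place to get heights.

In the tool's units: -0.03 m is -0.6, 0.03 m is 0.6.

```bash
echo '[[[0,0,0,-0.6,0.8,0.4,0.085],[0,0,0,-0.6,0.6,0.4,0.085],[0,0,0,0,0,0,0.085]]]' > mv.in && python3 inch.py mv.in
python3 - <<'E'
from h import *
import pickle
c=arm.calibration("wrist");im=arm.get_image("wrist");cv2.imwrite("pics/w2.png",im);pickle.dump(c,open("w2.pkl","wb"))
rows=[]
for w in("w1","w2"):
    im=cv2.imread(f"pics/{w}.png");c=pickle.load(open(w+".pkl","rb"));h,s,v=cv2.split(cv2.cvtColor(im,cv2.COLOR_BGR2HSV))
    b=(h>95)&(h<130)&(s>120);b[300:]=0;hull=cv2.convexHull(biggest(b));
    q=cv2.approxPolyDP(hull,8,True)[:,0];print(w,"blue",q.tolist())
    x,y,ww,hh=cv2.boundingRect(hull)
    m=(s<60)&(v>150);m[:y]=0;m[y+hh+10:]=0;m[:,:x]=0;m[:,x+ww:]=0
    print(" white bbox",cv2.boundingRect(biggest(m)))
    rows.append(cv2.resize(im[y-5:y+hh+5,x-5:x+ww+5],(390,500)));print("crop",x-5,y-5,ww+10,hh+10)
cv2.imwrite("pics/crop12.png",np.hstack(rows))
E
```

```text
time_s: 2.45
ee_pos: [0.5856, -0.2125, 0.2178]
tool_rot: [-2.361, -2.068, 0.006]
ft_force: [-1.2, 0.3, -1.2]
grip_width: 0.0845
gripper_force: 0.0
w1 blue [[339, 87], [332, 227], [215, 228], [208, 90]]
 white bbox (224, 133, 100, 85)
crop 203 82 142 153
w2 blue [[280, 12], [283, 184], [147, 188], [126, 18]]
 white bbox (145, 63, 123, 123)
crop 121 7 168 187
```

View pics/crop12.png

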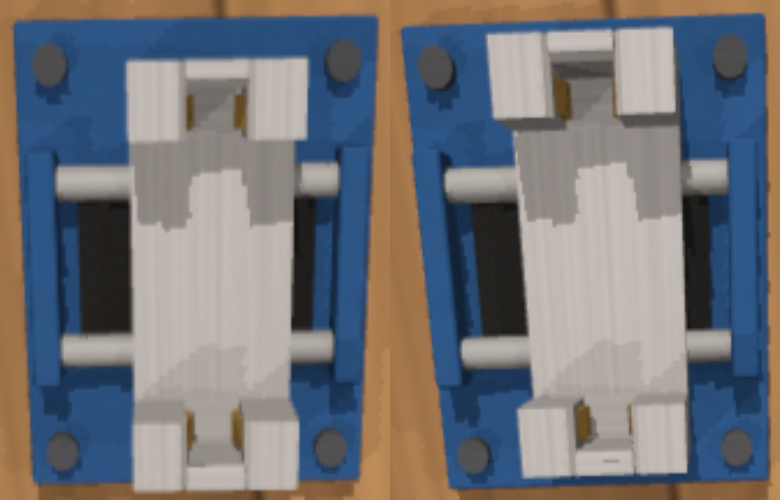

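The crops show the cheek-top corners clearly in both views, with brass clips inside the slots. I'll triangulate those corners and the plate corners.

```bash
python3 - <<'E'
from h import *
import pickle
c1,c2=[pickle.load(open(f"w{i}.pkl","rb")) for i in(1,2)]
f1=lambda p:np.array([203+p[0]*142/390,82+p[1]*153/500]);f2=lambda p:np.array([121+(p[0]-390)*168/390,7+p[1]*187/500])
P={"fol":((127,60),(488,35)),"for":((307,58),(674,28)),"fil":((129,141),(500,120)),"fir":((307,138),(675,110)),
"nil":((135,420),(522,406)),"nir":((298,418),(686,401)),"nol":((135,490),(524,477)),"nor":((298,488),(686,472))}
X={}
for k,(a,b) in P.items():
    X[k],e=tri([(c1,f1(a)),(c2,f2(b))]);print(k,X[k].round(4),round(e,4))
far=np.mean([X[k] for k in X if k[0]=="f"],0);near=np.mean([X[k] for k in X if k[0]=="n"],0)
print("carriage",(far+near)/2,"span",np.linalg.norm(far-near),"yaw deg of bracket x",np.degrees(np.arctan2(*(far-near)[[1,0]]))-90)
B=[tri([(c1,np.array(a)+.5),(c2,np.array(b)+.5)]) for a,b in(((339,87),(280,12)),((332,227),(283,184)),((215,228),(147,188)),((208,90),(126,18)))]
for b in B:print("plate",b[0].round(4),round(b[1],4))
for i,(c,q) in enumerate(((c1,((339,87),(332,227),(215,228),(208,90))),(c2,((280,12),(283,184),(147,188),(126,18))))):
    W=np.array([plane(c,np.array(p)+.5,.012) for p in q]);m=W.mean(0)
    print("plate z=.012",W[:,:2].round(4).tolist(),m.round(4),"yaw",np.degrees(np.arctan2(*((W[0]+W[3]-W[1]-W[2])[[1,0]])))-90)
print(arm.read_state()["time_s"],totool([.60,.19,.28]),totool([.621,.21,.28]))
E
```

```text
fol [ 0.5232 -0.0659  0.0566] 0.0001
for [ 0.5889 -0.0727  0.0554] 0.0002
fil [ 0.5211 -0.0899  0.0524] 0.0003
fir [ 0.5862 -0.0966  0.06  ] 0.0
nil [ 0.512  -0.1812  0.055 ] 0.0001
nir [ 0.5769 -0.1881  0.0547] 0.0002
nol [ 0.509  -0.2052  0.058 ] 0.0002
nor [ 0.574  -0.2114  0.0597] 0.0003
carriage [ 0.5489024  -0.1388747   0.05647724] span 0.1157733226914211 yaw deg of bracket x -5.867845385465387
plate [ 0.6236 -0.0629  0.0136] 0.0001
plate [ 0.6075 -0.2293  0.0082] 0.0005
plate [ 0.4601 -0.2141  0.0076] 0.0001
plate [ 0.4783 -0.0487  0.0126] 0.0003
plate z=.012 [[0.6241, -0.0628], [0.6065, -0.2282], [0.461, -0.2125], [0.478, -0.0489]] [ 0.5424 -0.1381  0.012 ] yaw -6.010955952184489
plate z=.012 [[0.6236, -0.0626], [0.6077, -0.2281], [0.4617, -0.2133], [0.4783, -0.0483]] [ 0.5429 -0.1381  0.012 ] yaw -5.6186359716542
2.5 [ 0.39787905 -0.03704581 -0.060076  ] [ 0.42042282 -0.01880371 -0.06013994]
```

Carriage centre is (0.549, -0.139), top at about 57 mm, yaw -5.9°. The sizes agree with the text. Next I'll look at the pad.

```bash
echo '[[[0,0,0,1,0,-0.4,0.085],[0,0,0,1,0,-0.4,0.085],[0,0,0,1,0,0,0.085],[0,0,0,1,0,0,0.085],[0,0,0,1,-0.2,0,0.085]]]' > mv.in && python3 inch.py mv.in
echo '[[[0,0,-1.3,1,-0.2,0,0.085],[0,0,-1.3,0.8,0,0,0.085],[0,0,0,0,0,0,0.085],[0,0,0,0,0,0,0.085]]]' > mv.in && python3 inch.py mv.in
python3 - <<'E'
from h import *
import pickle
c=arm.calibration("wrist");im=arm.get_image("wrist");cv2.imwrite("pics/w3.png",im);pickle.dump(c,open("w3.pkl","wb"))
E
echo '[[[0,0,0,0.5,0.8,0.8,0.085],[0,0,0,0.5,0.6,0.8,0.085],[0,0,0,0,0,0,0.085],[0,0,0,0,0,0,0.085]]]' > mv.in && python3 inch.py mv.in
python3 - <<'E'
from h import *
import pickle
c=arm.calibration("wrist");im=arm.get_image("wrist");cv2.imwrite("pics/w4.png",im);pickle.dump(c,open("w4.pkl","wb"))
a=cv2.imread("pics/w3.png");cv2.imwrite("pics/w34.png",cv2.resize(np.hstack([a,im]),(800,300)))
E
```

```text
time_s: 3.0
ee_pos: [0.6054, 0.0375, 0.2605]
tool_rot: [2.355, 2.079, 0.002]
ft_force: [0.1, -0.7, -0.8]
grip_width: 0.0846
gripper_force: 0.0
time_s: 3.4
ee_pos: [0.6006, 0.1264, 0.2603]
tool_rot: [-2.063, -2.37, -0.0]
ft_force: [0.9, -0.7, 0.6]
grip_width: 0.0851
gripper_force: 0.0
time_s: 3.85
ee_pos: [0.6541, 0.1735, 0.1904]
tool_rot: [-2.066, -2.365, 0.004]
ft_force: [-0.4, -0.7, 0.3]
grip_width: 0.0848
gripper_force: 0.0
```

View pics/w34.png

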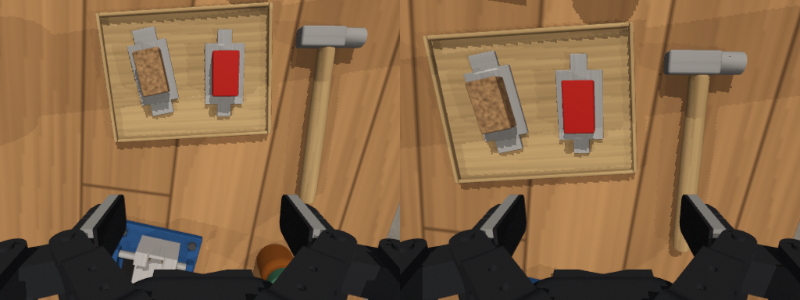

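Both views show the red pad to the right of the cork pad. In the left half the red block is at about (225,73), and in the right half at (578,105) of the composite. I'll measure its corners.

```bash
python3 - <<'E'
from h import *
import pickle
Q=[];C=[]
for w in("w3","w4"):
    im=cv2.imread(f"pics/{w}.png");c=pickle.load(open(w+".pkl","rb"));h,s,v=cv2.split(cv2.cvtColor(im,cv2.COLOR_BGR2HSV))
    r=((h<6)|(h>174))&(s>150);r[280:]=0
    k=biggest(r);vm=np.median(v[r]);k=biggest(r&(v>vm*.85))
    q=cv2.boxPoints(cv2.minAreaRect(k));
    q=q[np.argsort(q[:,1])];q=np.vstack([q[:2][np.argsort(q[:2,0])],q[2:][np.argsort(q[2:,0])]])
    print(w,q.round(1).tolist(),cen(k),vm,cv2.contourArea(k),cv2.contourArea(cv2.convexHull(k)));Q.append(q);C.append(c)
X=np.array([tri([(C[0],Q[0][i]),(C[1],Q[1][i])])[0] for i in range(4)]);print(X.round(4),X.mean(0).round(4))
for i in(0,1):
    W=np.array([plane(C[i],p,.035) for p in Q[i]]);l=W[0]+W[1]-W[2]-W[3]
    print("size",np.linalg.norm(W[0]-W[1]),np.linalg.norm(W[0]-W[2]),"c",W.mean(0).round(4),"yaw x",np.degrees(np.arctan2(l[1],l[0]))-90)
# cork plate right-edge points and red plate left-edge points (composite px ->full)
sc=1.28
print("cork edge",[plane(C[0],np.array(p)*sc,.011).round(4) for p in((169,63),(177,99))],"red ledge",[plane(C[0],np.array(p)*sc,.011).round(4) for p in((206,45),(206,102))])
s=arm.read_state();print("tooly yaw",np.degrees(np.arctan2(*Ro.from_rotvec(s["tool_rot"]).as_matrix()[[1,0],1])))
E
```

```text
w3 [[273.0, 65.0], [305.0, 65.0], [273.0, 121.0], [305.0, 121.0]] [288.76729916  92.7786274 ] 178.0 1765.5 1778.5
w4 [[206.8000030517578, 103.0], [246.6999969482422, 102.0999984741211], [208.3000030517578, 169.8000030517578], [248.1999969482422, 169.0]] [227.88474262 135.73197036] 174.0 2519.0 2575.0
[[0.5986 0.2375 0.0345]
 [0.6323 0.2431 0.0271]
 [0.6067 0.1818 0.045 ]
 [0.641  0.1862 0.038 ]] [0.6197 0.2121 0.0362]
size 0.03309654727722383 0.056448581986122064 c [0.6197 0.2117 0.035 ] yaw x 9.282069698730808
size 0.034401283978536645 0.058336179013459215 c [0.6194 0.2116 0.035 ] yaw x 7.57935583232188
cork edge [array([0.5392, 0.2153, 0.011 ]), array([0.5561, 0.1669, 0.011 ])] red ledge [array([0.5881, 0.2462, 0.011 ]), array([0.5992, 0.1685, 0.011 ])]
tooly yaw 7.702244325695067
```

```bash
python3 -c "
from h import *
print(totool([.6196,.2117,.06]),arm.read_state()['ee_pos'])"
```

```text
[ 0.04277101 -0.02937461  0.13206728] [0.65445525 0.17334478 0.19209082]
```

```bash
echo '[[[0,0,0,0.44,-0.3,0.6,0.06],[0,0,0,0.42,-0.28,0.6,0.06],[0,0,0,0,0,0.8,0.06],[0,0,0,0,0,0.6,0.06],[0,0,0,0,0,0,0.06]]]' > mv.in && python3 inch.py mv.in
echo '[[[0,0,0,0,0,0,0.06],[0,0,0,0,0,0,0.06]]]' > mv.in && python3 inch.py mv.in
python3 -c "
from h import *
print(totool([.6196,.2117,.014]),arm.read_state()['ee_pos'])"
```

```text
time_s: 4.4
ee_pos: [0.6184, 0.2104, 0.06]
tool_rot: [-2.067, -2.366, 0.007]
ft_force: [-1.0, 0.3, -0.6]
grip_width: 0.0598
gripper_force: 0.0
time_s: 4.6
ee_pos: [0.6213, 0.2135, 0.0648]
tool_rot: [2.065, 2.365, 0.006]
ft_force: [-0.3, -0.5, 0.8]
grip_width: 0.0601
gripper_force: 0.0
[-0.00162298 -0.00217831  0.05079645] [0.6213318  0.21352919 0.06480663]
```

In the tool's units: 0.03 m is 0.6, 0.017 m is 0.34.

```bash
echo '[[[0,0,0,0,-0.02,0.6,0.055],[0,0,0,0,0,0.34,0.055],[0,0,0,0,0,0,0.055]]]' > mv.in && python3 inch.py mv.in
echo '[[[0,0,0,0,0,0,0.055]]]' > mv.in && python3 inch.py mv.in; echo '[[[0,0,0,0,0,0,0.055]]]' > mv.in && python3 inch.py mv.in
```

```text
time_s: 4.9
ee_pos: [0.6179, 0.2124, 0.0135]
tool_rot: [-2.064, -2.367, 0.004]
ft_force: [0.1, -0.9, 0.6]
grip_width: 0.0554
gripper_force: 0.0
time_s: 5.0
ee_pos: [0.619, 0.2135, 0.0155]
tool_rot: [2.064, 2.368, 0.001]
ft_force: [0.1, -1.2, 1.5]
grip_width: 0.055
gripper_force: 0.0
time_s: 5.1
ee_pos: [0.6194, 0.2139, 0.0161]
tool_rot: [2.064, 2.368, 0.003]
ft_force: [0.7, 0.7, -0.3]
grip_width: 0.0547
gripper_force: 0.0
```

```bash
echo '[[[0,0,0,0,0,0,0.02],[0,0,0,0,0,0,0.02],[0,0,0,0,0,0,0.02],[0,0,0,0,0,0,0.02],[0,0,0,0,0,0,0.02]]]' > mv.in && python3 inch.py mv.in 70
echo '[[[0,0,0,0,0,0,0.02],[0,0,0,0,0,-0.2,0.02],[0,0,0,0,0,-0.6,0.02],[0,0,0,0,0,-0.8,0.02],[0,0,0,0,0,-0.8,0.02]]]' > mv.in && python3 inch.py mv.in
echo '[[[0,0,0,0,0,0,0.02],[0,0,0,0,0,0,0.02]]]' > mv.in && python3 inch.py mv.in
```

```text
time_s: 5.6
ee_pos: [0.6194, 0.2138, 0.0162]
tool_rot: [2.064, 2.367, 0.003]
ft_force: [-0.1, -0.6, 6.3]
grip_width: 0.0344
gripper_force: 71.6
time_s: 6.1
ee_pos: [0.618, 0.2132, 0.1361]
tool_rot: [-2.063, -2.368, 0.002]
ft_force: [1.0, -0.6, -2.8]
grip_width: 0.0349
gripper_force: 70.5
time_s: 6.3
ee_pos: [0.6189, 0.2134, 0.1359]
tool_rot: [2.064, 2.367, 0.002]
ft_force: [0.1, -0.1, -2.9]
grip_width: 0.0346
gripper_force: 70.7
```

In the tool's units: -0.05 m is -1, 0.12 rad is 1.2.

```bash
echo '[[[0,0,1.2,-1,0,0,0.02],[0,0,1.2,-1,0,0,0.02],[0,0,0,-1,0,0,0.02],[0,0,0,-1,0,0,0.02],[0,0,0,-1,0,0,0.02]]]' > mv.in && python3 inch.py mv.in
echo '[[[0,0,0,-0.8,0,0,0.02],[0,0,0,0,0,0,0.02],[0,0,0,0,0,0,0.02]]]' > mv.in && python3 inch.py mv.in
python3 - <<'E'
from h import *
import pickle
s=arm.read_state();R=Ro.from_rotvec(s["tool_rot"]).as_matrix()
print("yaw",np.degrees(np.arctan2(R[1,1],R[0,1])),s["ee_pos"],totool(np.array([.549,-.139,.11])+.0018*R[:,0]))
c=arm.calibration("wrist");print("tcp px",proj(c,s["ee_pos"]),proj(c,s["ee_pos"]+.06*R[:,0]))
im=arm.get_image("wrist");cv2.imwrite("pics/w5.png",im)
E
```

```text
time_s: 6.8
ee_pos: [0.6093, -0.0376, 0.1329]
tool_rot: [-2.331, -2.103, 0.004]
ft_force: [-0.2, -0.3, -1.9]
grip_width: 0.0349
gripper_force: 70.7
time_s: 7.1
ee_pos: [0.6055, -0.0769, 0.133]
tool_rot: [-2.334, -2.099, 0.004]
ft_force: [0.5, 0.9, -1.1]
grip_width: 0.0344
gripper_force: 70.6
yaw -6.078678983563074 [ 0.60551983 -0.07686214  0.13303151] [-0.06597135 -0.04954674  0.02319957]
tcp px [261.29794798 256.56206175] [261.54938931 125.04163309]
```

View pics/w5.png

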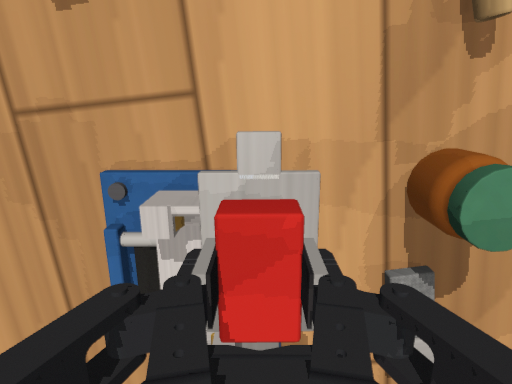

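The wrist view shows the pad held square. The front ear spans columns 238–281 with its tip at row 131, and the plate's front edge runs from (199,172) to (320,171). I'll compute the pad's pose in the hand.

```bash
python3 - <<'E'
from h import *
im=cv2.imread("pics/w5.png").astype(int)
g=cv2.cvtColor(im.astype(np.uint8),cv2.COLOR_BGR2GRAY).astype(float)
# subpixel edges by gradient peaks
def edge(p,ax,lo):  # p 1d profile
    d=np.abs(np.diff(p));i=int(np.argmax(d));w=d[max(0,i-1):i+2];return lo+max(0,i-1)+(w*np.arange(len(w))).sum()/w.sum()+.5
s_=cv2.cvtColor(im.astype(np.uint8),cv2.COLOR_BGR2HSV)[:,:,1].astype(float)
et=edge(s_[122:142,245:275].mean(1),0,122);el=edge(s_[140:165,230:246].mean(0),1,230);er=edge(s_[140:165,272:290].mean(0),1,272)
pl=edge(s_[180:196,190:208].mean(0),1,190);pr=edge(s_[180:196,312:330].mean(0),1,312);pf=edge(s_[162:182,290:315].mean(1),0,162)
print("ear tip,l,r",et,el,er,"plate l r front",pl,pr,pf)
s=arm.read_state();R=Ro.from_rotvec(s["tool_rot"]).as_matrix();c=arm.calibration("wrist")
def tool(u,v,z):
    o,d=ray(c,u,v);o=R.T@(o-s["ee_pos"]);d=R.T@d;return o+d*(z-o[2])/d[2]
for z in(-.006,-.003,0,.003,.006):
    a,b=tool(pl,188,z),tool(pr,188,z);e1,e2=tool(el,152,z),tool(er,152,z)
    print(z,"W",b[1]-a[1],"earW",e2[1]-e1[1],"ymid",(a+b)[1]/2,(e1+e2)[1]/2,"cx from tip",tool(260,et,z)[0]-.06,"from front",tool(300,pf,z)[0]-.042)
E
```

```text
ear tip,l,r 130.73995340710542 236.17217537942665 280.5802698145025 plate l r front 197.26227390180878 319.3976293103448 169.83866031961918
-0.006 W 0.051561085834276946 earW 0.01821541452957849 ymid -0.0013486948764366603 -0.0013225829908955662 cx from tip -0.0018821354367419343 from front 0.0001478910219737603
-0.003 W 0.0526941276061498 earW 0.018615693639687375 ymid -0.001357190939088239 -0.0013305052514911639 cx from tip -0.002076945905657858 from front -0.00039785556136259087
0 W 0.05382716937802265 earW 0.019015972749796255 ymid -0.0013656870017398192 -0.0013384275120867598 cx from tip -0.0022717563745737815 from front -0.000943602144698942
0.003 W 0.054960211149895494 earW 0.019416251859905136 ymid -0.0013741830643913978 -0.0013463497726823566 cx from tip -0.002466566843489705 from front -0.0014893487280352932
0.006 W 0.056093252921768345 earW 0.01981653097001402 ymid -0.001382679127042978 -0.0013542720332779526 cx from tip -0.0026613773124056286 from front -0.0020350953113716444
```

```bash
python3 - <<'E'
from h import *
s=arm.read_state();R=Ro.from_rotvec(s["tool_rot"]).as_matrix()
print(s["ee_pos"],totool(np.array([.549,-.139,.09])-R@np.array([-.0022,-.0014,0])))
E
```

```text
[ 0.60594929 -0.07489207  0.13347011] [-0.06747611 -0.04852752  0.04353369]
```

In the tool's units: -0.034 m is -0.68, -0.033 m is -0.66.

```bash
echo '[[[0,0,0,-0.66,-0.5,0,0.02],[0,0,0,-0.68,-0.48,0,0.02],[0,0,0,0,0,0.4,0.02],[0,0,0,0,0,0.4,0.02],[0,0,0,0,0,0,0.02]]]' > mv.in && python3 inch.py mv.in
for i in 1 2 3 4; do echo '[[[0,0,0,0,0,0,0.02]]]' > mv.in && python3 inch.py mv.in | grep ee_pos; done
python3 - <<'E'
from h import *
s=arm.read_state();R=Ro.from_rotvec(s["tool_rot"]).as_matrix()
print(s["ee_pos"],np.degrees(np.arctan2(R[1,1],R[0,1])),totool(np.array([.549,-.139,.09])-R@np.array([-.0022,-.0014,0])))
im=arm.get_image("wrist");cv2.imwrite("pics/w6.png",im)
E
```

```text
time_s: 7.65
ee_pos: [0.5495, -0.135, 0.0924]
tool_rot: [-2.327, -2.104, 0.004]
ft_force: [-0.9, 1.2, -1.9]
grip_width: 0.0342
gripper_force: 70.6
ee_pos: [0.5514, -0.1349, 0.0947]
ee_pos: [0.5521, -0.1354, 0.0955]
ee_pos: [0.552, -0.1361, 0.0956]
ee_pos: [0.5517, -0.1365, 0.0954]
[ 0.55166218 -0.13650368  0.09538824] -5.879300829303236 [-0.00055511 -0.00099805  0.00538615]
```

View pics/w6.png

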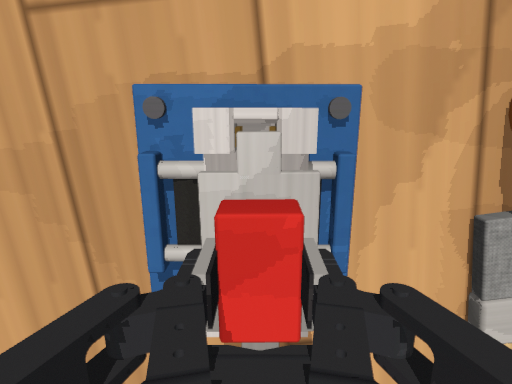

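The view shows the pad's front ear (238–281) above the front slot (about 234–278). The cheek top runs from column 193 to 318, with its outer edge at row 107. I'll compare the offset in the tool frame.

```bash
python3 - <<'E'
from h import *
im=cv2.imread("pics/w6.png");hsv=cv2.cvtColor(im,cv2.COLOR_BGR2HSV);S=hsv[:,:,1].astype(float)
def edge(p,lo):
    d=np.abs(np.diff(p));i=int(np.argmax(d));w=d[max(0,i-1):i+2];return lo+max(0,i-1)+(w*np.arange(len(w))).sum()/w.sum()+.5
l=edge(S[112:145,186:202].mean(0),186);r=edge(S[112:145,310:326].mean(0),310);o=edge(S[100:116,200:228].mean(1),100);o2=edge(S[100:116,284:310].mean(1),100)
V=hsv[:,:,2].astype(float);sl=edge(V[120:128,226:242].mean(0),226);sr=edge(V[120:128,270:286].mean(0),270)
print(l,r,o,o2,sl,sr)
s=arm.read_state();R=Ro.from_rotvec(s["tool_rot"]).as_matrix();c=arm.calibration("wrist")
def tool(u,v,z):
    q,d=ray(c,u,v);q=R.T@(q-s["ee_pos"]);d=R.T@d;return q+d*(z-q[2])/d[2]
for z in(.032,.035,.0375,.040):
    a,b=tool(l,128,z),tool(r,128,z)
    print(z,"W",b[1]-a[1],"ymid",(a+b)[1]/2,"slot",tool(sl,124,z)[1]/2+tool(sr,124,z)[1]/2,"cx",tool(214,o,z)[0]-.07,tool(297,o2,z)[0]-.07)
E
```

```text
192.30020768431984 317.4248647565618 106.73808400188769 106.8662182361734 233.53476482617586 276.46187175043326
0.032 W 0.0643839125321542 ymid -0.0032425590952810703 slot -0.0031675187576143526 cx -0.002456847156364711 -0.0025064096699826677
0.035 W 0.06549079790709972 ymid -0.003281549687335473 slot -0.003205219259504499 cx -0.002446772521917273 -0.0024971871120759714
0.0375 W 0.066413202386221 ymid -0.0033140418473808168 slot -0.003236636344412955 cx -0.002438376993211089 -0.0024895016471537246
0.04 W 0.06733560686534228 ymid -0.00334653400742615 slot -0.003268053429321409 cx -0.0024299814645048906 -0.002481816182231464
```

```bash
echo '[[[0,0,0,0,-0.04,0.2,0.02],[0,0,0,0,0,0.2,0.02],[0,0,0,0,0,0,0.02],[0,0,0,0,0,0,0.02],[0,0,0,0,0,0,0.02]]]' > mv.in && python3 inch.py mv.in
echo '[[[0,0,0,0,0,0.06,0.02],[0,0,0,0,0,0.06,0.02],[0,0,0,0,0,0,0.02],[0,0,0,0,0,0,0.02]]]' > mv.in && python3 inch.py mv.in
echo '[[[0,0,0,0,0,0.06,0.02],[0,0,0,0,0,0,0.02],[0,0,0,0,0,0,0.02]]]' > mv.in && python3 inch.py mv.in
```

```text
time_s: 8.6
ee_pos: [0.5494, -0.1364, 0.0747]
tool_rot: [-2.333, -2.104, -0.0]
ft_force: [0.3, -0.9, -3.1]
grip_width: 0.0343
gripper_force: 70.7
time_s: 9.0
ee_pos: [0.5491, -0.1365, 0.0686]
tool_rot: [-2.333, -2.104, 0.0]
ft_force: [-0.0, 0.3, -2.6]
grip_width: 0.0346
gripper_force: 70.7
time_s: 9.3
ee_pos: [0.5491, -0.1366, 0.0657]
tool_rot: [-2.333, -2.104, 0.0]
ft_force: [0.0, 0.3, -2.9]
grip_width: 0.0348
gripper_force: 70.7
```

```bash
for i in 1 2 3; do echo '[[[0,0,0,0,0,0.04,0.02],[0,0,0,0,0,0,0.02],[0,0,0,0,0,0,0.02]]]' > mv.in && python3 inch.py mv.in | grep -E 'ee_|ft'; done
for i in 1 2 3; do echo '[[[0,0,0,0,0,0.02,0.02],[0,0,0,0,0,0,0.02],[0,0,0,0,0,0,0.02]]]' > mv.in && python3 inch.py mv.in | grep -E 'ee_|ft'; done
```

```text
ee_pos: [0.5492, -0.1365, 0.0637]
ft_force: [-0.3, -0.3, -1.1]
ee_pos: [0.5491, -0.1366, 0.0617]
ft_force: [-0.4, -0.6, -2.3]
ee_pos: [0.5492, -0.1366, 0.0597]
ft_force: [-0.1, 0.1, -2.7]
ee_pos: [0.5492, -0.1366, 0.0587]
ft_force: [-1.0, 0.4, -2.5]
ee_pos: [0.5492, -0.1366, 0.0577]
ft_force: [0.6, 0.7, -1.5]
ee_pos: [0.5493, -0.1366, 0.0567]
ft_force: [0.8, 0.4, -1.6]
```

Underside is near 46 mm with no side force. The clips come next, so I'll use 1 mm steps.

```bash
for i in 1 2 3 4 5 6; do echo '[[[0,0,0,0,0,0.02,0.02],[0,0,0,0,0,0,0.02],[0,0,0,0,0,0,0.02]]]' > mv.in && python3 inch.py mv.in | grep -E 'ee_|ft'; done
```

```text
ee_pos: [0.5493, -0.1365, 0.0558]
ft_force: [-0.0, 0.4, -1.7]
ee_pos: [0.5494, -0.1366, 0.0549]
ft_force: [-0.2, 0.1, 2.0]
ee_pos: [0.5493, -0.1366, 0.0539]
ft_force: [-0.1, -0.1, 3.2]
ee_pos: [0.5494, -0.1365, 0.053]
ft_force: [-0.6, -0.3, 5.2]
ee_pos: [0.5495, -0.1366, 0.0522]
ft_force: [-0.7, 0.3, 6.7]
ee_pos: [0.5497, -0.1365, 0.0514]
ft_force: [-1.1, -0.2, 8.7]
```

```bash
for i in 1 2 3 4 5; do echo '[[[0,0,0,0,0,0.02,0.02],[0,0,0,0,0,0,0.02],[0,0,0,0,0,0,0.02]]]' > mv.in && python3 inch.py mv.in | grep -E 'ee_|ft'; done
```

```text
ee_pos: [0.5498, -0.1365, 0.0506]
ft_force: [-1.4, -0.1, 10.6]
ee_pos: [0.5498, -0.1365, 0.0497]
ft_force: [-2.7, -0.2, 11.4]
ee_pos: [0.5499, -0.1365, 0.0488]
ft_force: [-1.8, 0.4, 12.0]
ee_pos: [0.5499, -0.1365, 0.0479]
ft_force: [-2.4, 0.7, 14.1]
ee_pos: [0.5496, -0.1365, 0.0463]
ft_force: [-1.5, -0.1, 7.2]
```

Past the peak, and the force has dropped to the rub level.

```bash
for i in 1 2 3 4 ; do echo '[[[0,0,0,0,0,0.02,0.02],[0,0,0,0,0,0,0.02],[0,0,0,0,0,0,0.02]]]' > mv.in && python3 inch.py mv.in | grep -E 'ee_|ft'; done
```

```text
ee_pos: [0.5496, -0.1365, 0.0453]
ft_force: [-0.9, -0.3, 7.7]
ee_pos: [0.5496, -0.1365, 0.0442]
ft_force: [-1.1, 0.4, 6.4]
ee_pos: [0.5496, -0.1365, 0.0432]
ft_force: [-0.5, -1.4, 6.9]
ee_pos: [0.5496, -0.1365, 0.0422]
ft_force: [-0.4, -0.6, 6.8]
```

```bash
for i in 1 2 3 4; do echo '[[[0,0,0,0,0,0.01,0.02],[0,0,0,0,0,0,0.02],[0,0,0,0,0,0,0.02]]]' > mv.in && python3 inch.py mv.in | grep -E 'ee_|ft'; done
```

```text
ee_pos: [0.5494, -0.1365, 0.0411]
ft_force: [1.0, -0.1, -0.1]
ee_pos: [0.5494, -0.1365, 0.0411]
ft_force: [0.2, 0.2, 5.3]
ee_pos: [0.5494, -0.1365, 0.041]
ft_force: [-1.6, -0.8, 10.0]
ee_pos: [0.5494, -0.1365, 0.041]
ft_force: [-2.7, -0.4, 14.9]
```

It snapped in (force fell to zero) and then went rigid on the seat at z 0.041. I'll unload and release.

In the tool's units: -0.0015 m is -0.03.

```bash
echo '[[[0,0,0,0,0,-0.03,0.02],[0,0,0,0,0,0,0.02],[0,0,0,0,0,0,0.055],[0,0,0,0,0,0,0.055],[0,0,0,0,0,0,0.055]]]' > mv.in && python3 inch.py mv.in
echo '[[[0,0,0,0,0,0,0.055],[0,0,0,0,0,-0.1,0.055],[0,0,0,0,0,-0.2,0.055],[0,0,0,0,0,-0.6,0.055],[0,0,0,0,0,-0.8,0.055]]]' > mv.in && python3 inch.py mv.in
echo '[[[0,0,0,-0.4,0,-0.8,0.055],[0,0,0,-0.6,0,-0.6,0.055],[0,0,0,0,0,0,0.055],[0,0,0,0,0,0,0.055]]]' > mv.in && python3 inch.py mv.in
python3 - <<'E'
from h import *
import pickle
c=arm.calibration("wrist");im=arm.get_image("wrist");cv2.imwrite("pics/w7.png",im);pickle.dump(c,open("w7.pkl","wb"))
h,s,v=cv2.split(cv2.cvtColor(im,cv2.COLOR_BGR2HSV));r=((h<6)|(h>174))&(s>150);r[290:]=0
k=biggest(r&(v>.85*np.median(v[r])));W=plane(c,cen(k),.06);print("red",W,cv2.minAreaRect(k))
E
```

```text
time_s: 17.3
ee_pos: [0.5489, -0.1365, 0.0411]
tool_rot: [-2.332, -2.104, 0.001]
ft_force: [-0.3, -0.0, 0.2]
grip_width: 0.0551
gripper_force: 0.0
time_s: 17.8
ee_pos: [0.5481, -0.1363, 0.1266]
tool_rot: [-2.33, -2.103, 0.002]
ft_force: [1.2, -1.3, 0.3]
grip_width: 0.0548
gripper_force: 0.0
time_s: 18.2
ee_pos: [0.5441, -0.1869, 0.1973]
tool_rot: [2.334, 2.101, 0.001]
ft_force: [0.3, 1.7, 0.2]
grip_width: 0.055
gripper_force: 0.0
red [ 0.54806586 -0.13770001  0.06      ] ((259.0, 130.5), (71.0, 42.0), 90.0)
```

View pics/w7.png

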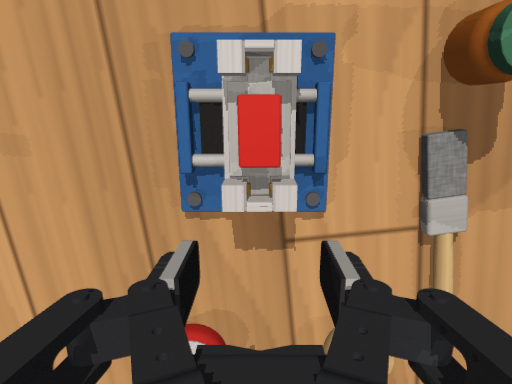

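The view shows the pad seated between the cheeks, with the block at (259,131) square to the carriage and both ears in the slots. Block size and position match a fully home pad.

```bash
python3 -c "
from cell import arm
print(arm.sign_off())"
```

```text
the job is handed in; nothing more can be done
None
```

The red pad is home on the carriage seat with both ears through the clips. It is released, the arm is clear, and the job was handed in at about 18 s; the sign-off gave no verdict.

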